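# Draw the plate carrier out to its line and hold it

### The job

On the pipetting workstation's loading deck, slide the carrier with the flat well plate straight out along its lane, by its handle, until the line engraved across it lies over the deck's front edge, keeping it level and the plate seated in its nest. At that line the carrier would tip off the deck, so finish while still gripping it there, level and still, so that a colleague can change the plate. Leave the other two carriers and the things on the bench as they are.

Things in the scene. Friction and masses are not known exactly. Their poses are not given: they have to be found in the camera images.
- carrier: Plate carrier: aluminium board 280 mm long (x), 140 wide (y), 8 thick, 0.4 to 0.6 kg, loose on the deck in one of three lanes; corner posts for two plates, a flat white well plate in the front nest, rear nest empty. Origin: centre of the underside. x points rearward into the machine (away from the robot), y left, z up. At the start its front end is 0 to 40 mm out over the deck's edge.
- handle (a point): Centre of the black grip bar of the plate carrier's bow handle, 18 mm behind the board's front end, 38 mm above its top (46 mm above its underside). The bar is 12 mm thick (along x), 84 mm long (along y), 14 mm high, on two 10 mm posts 34 mm either side of the middle; 38 mm of free board lies between it and the well plate. Axes as carrier.
- carrier_line (a point): Middle of the dark line, 4 mm wide, engraved straight across the plate carrier between its two nests, at the board's top face, 160 mm behind its front end (142 mm behind the handle's bar). Axes as carrier.
- deck_edge (a point): Front edge of the deck at its top face, 120 mm above the bench, centre of the middle lane. x rearward along the lanes, y left, z up. Lanes at y = -150, 0, 150 mm here, between 7 mm high ribs with 2 mm play each side; nothing holds carriers down. Carriers slide out along -x. The carrier's line is over the edge when its x here is 0; the balance point is then about 28 mm beyond the edge.
- plate_mid (a point): Centre of the flat white 96-well plate (85 mm along x, 128 mm along y, 14.4 mm high, 0.12 kg) lying loose in the carrier's front nest, with about 1.5 mm play between corner posts 7 mm high.
- front_nest (a point): Where the well plate's centre is when seated in the plate carrier's front nest.
- tube_carrier_mid (a point): Carrier of the same board, line and handle, loaded with two tall racks of capped sample tubes (to 83 mm above its underside), loose in another lane; to be left alone. Point 40 mm above the middle of its underside.
- tip_carrier_mid (a point): Carrier of the same board, line and handle, loaded with two closed boxes of pipette tips (to 81 mm above its underside), loose in another lane; to be left alone. Point 40 mm above the middle of its underside.
- table: The grey laboratory bench; its top is at z = 0.
- yellow_rack: Yellow tube rack 110 x 225 x 30 mm with some white-capped vials (to 46 mm), loose on the bench. Origin: centre of the underside.
- cryo_rack: White rack 130 x 100 mm of capped tubes, 63 mm high, loose on the bench. Origin: centre of the underside.
- reagent_bottle: White bottle with a screw cap, 68 mm across, 140 mm high, loose on the bench. Origin: centre of the underside.
- phone: Black phone 150 x 72 x 8 mm lying on the bench. Origin: centre of the underside.
- marker: Marker pen 128 mm long and 12 mm thick lying on the bench. Origin: centre of the underside.
- spare_plate: Spare well plate 85 x 128 x 14 mm lying on the bench. Origin: centre of the underside.
Mind the look-alikes: they are no part of the job. What is shaped like the part that bears plate_mid but orange is not meant.

How it is judged:
By the outcome, as a careful person would: the job done as asked, in the order asked, and still so for the second after the job is handed in, while the arm keeps its last pose, push and grip.
It also fails if it takes over 32 s, if anything falls off the work surface, if the arm or the gripper's body presses on something with over 40 N, if the wrist force passes 120 N, or if a joint passes its speed limit or range.

### The arm

A 6-joint arm with a two-finger parallel gripper is mounted at the origin on the work surface. World frame = base frame: x ahead of the robot, y to its left, z up, the work surface at z = 0. Lengths are in mm, angles in rad, forces in N, time in s.
With the tool pointing down it reaches from about 350 to 875 mm from the base axis. Payload 15.5 kg.
Tool frame: the origin (TCP) lies midway between the tips of the shut fingers; the grasp point (between the pads) lies 19 mm behind it; z points along the fingers, y is the line along which they close (so a half turn about z gives the same grasp; the last joint's range is limited). The gripper opens to 85 mm and grips with 20 to 120 N. Pads are 22 mm wide; open, the fingers measure 114 mm over their backs; the gripper's body (76 mm by 85 mm) begins 54 mm behind the grasp point. The pads swing forward as they close: fully open they stand 13 mm farther back than shut.
Start: joints at [1.093, 0.494, 1.345, -0, 1.302, -0.096], TCP at [232.865, 580, 231.277] pointing down, gripper open.
Joint ranges: [-2.91, 2.91], [-0.82, 2.16], [0.22, 2.67], [-1.22, 4.37], [0.12, 2.79], [-3.08, 3.08]. Speed limits (rad/s): [1.89, 1.89, 2.57, 3.01, 3.01, 3.01].

### API

Orientations are given as a rotation vector (axis times angle).
In Python, from cell import observe, grab_frame, hand_in gives the robot as it stands.
- The arm moves only by the tool carry_out, never from a script. Its argument "rows" is one flat list of numbers, 4 for each row, row after row: the shift along the tool's x, y, z in mm, then the turn about the tool's z in rad. A call has 1 to 8 rows; each row is the pose to reach, as a shift and turn from the pose commanded when the call began, along the tool's axes at that moment; what a row does not reach only later rows make up. A row lasts 1/10 s, in which the tool goes at most 50 mm and 8.59 degrees, less where a joint would pass 70% of its speed; a pose out of reach is approached as far as the arm can. A call with a gripper value outside its range is refused whole. "jaw" is the opening, from -1 (shut) to 1 (fully open), so that 0 is half open, set as the call begins (left out, the last holds). The fingers move at their own pace and stop on an object; the grip force is fixed at half the most. Time passes only in rows, so rows that repeat a pose let the fingers close. It gives the time, the measured TCP pose, the force, the opening and the grip force at its end, in the units of the state.
- observe(): the state, without advancing time (a new reading comes with each control period).
- grab_frame(name): name is "scene" or "top"; returns a dict with "frame" (384x512x3 uint8, blue, green, red), "depth" (384x512 float32, mm along the optical axis (not along the pixel's ray), 0 where there is no reading), "camera_matrix" (3x3 intrinsics, pixels), "position" and "rotation" of the camera in the world. Camera axes: x right, y up, looking along -z (the intrinsics and any distortion apply to the point x, -y, -z); pixel columns grow to the right and rows downward; lengths in mm; the calibration is good to about 2 mm. A picture is of the moment at which its call begins.
- hand_in(): hands the job in; it is judged then, once.
The state is a dict: "t": time; "joint_positions": joint angles; "qvel": joint speeds; "effort": joint torques, N m; "ee_pos": TCP position; "tcp_rot": TCP orientation; "wrist_force": force on the tool from outside, world axes, zero at the start; "wrist_torque": the same for the moment, N m; "opening": finger opening in mm; "gripper_force": force on a finger pad.
Only numpy, scipy, OpenCV 4.12 (cv2) and the standard library are available. Lean on these libraries where they do the work, as an engineer would, in place of code of your own. Each camera call takes 0.05 s, during which the arm holds its last target. There are 200 camera calls.

## Working session

There is one attempt and no reset: what is moved stays moved. The work goes in short steps, Python scripts to look and compute and a tool call to move; the robot and the scene stay as the last step left them, time stands still between calls to the robot, and variables do not carry over. Pictures are saved under pics/ and viewed, at most 10 in all, crops included, and the job is handed in when it is done.

Besides the shell and the picture viewer there is one more tool, called after ">>>" by a JSON object that holds its "api" and its "payload", one argument or row to a line. carry_out: Moves the arm, as the interface text tells. Its arguments: {"type":"object","properties":{"rows":{"type":"array","items":{"type":"number"}},"jaw":{"type":"number"}},"required":["rows"]}

```bash
mkdir -p pics; cat > h.py <<'E'
import numpy as np,cv2,pickle
from cell import observe,grab_frame,hand_in
def snap(n):
    g=grab_frame(n); pickle.dump(g,open(n+'.pkl','wb')); return g
def load(n): return pickle.load(open(n+'.pkl','rb'))
def world(g,u,v,z=None):
    K=np.array(g['camera_matrix']);R=np.array(g['rotation']);p=np.array(g['position'])
    if R.shape!=(3,3): R=cv2.Rodrigues(R)[0]
    r=np.array([(u-K[0,2])/K[0,0],-(v-K[1,2])/K[1,1],-1.])
    d=R@r
    s=g['depth'][int(round(v)),int(round(u))] if z is None else (z-p[2])/d[2]
    return p+d*s
E
python3 - <<'E'
from h import *
a=snap('scene');b=snap('top')
cv2.imwrite('pics/a.png',a['frame']);cv2.imwrite('pics/b.png',b['frame'])
for g in(a,b):print({k:v for k,v in g.items() if k not in('frame','depth')})
print(observe())
E
```

```text
{'camera_matrix': array([[363.50344565,   0.        , 259.77452239],
       [  0.        , 363.50344565, 195.88407889],
       [  0.        ,   0.        ,   1.        ]]), 'position': array([1108.57998365, -718.66739316,  761.56576749]), 'rotation': array([0.84605359, 0.31035354, 0.62224651])}
{'camera_matrix': array([[461.01475334,   0.        , 258.15725158],
       [  0.        , 461.01475334, 188.0118265 ],
       [  0.        ,   0.        ,   1.        ]]), 'position': array([ 308.20579631,  -84.90718208, 1521.57576786]), 'rotation': array([ 0.16730885, -0.17133328, -1.55464327])}
{'t': 0.1, 'joint_positions': array([ 1.09347275e+00,  4.94153655e-01,  1.34608112e+00,  3.10610678e-05,
        1.30248957e+00, -9.54907832e-02]), 'qvel': array([-0.00097606, -0.00074837, -0.00271166, -0.00208949,  0.00066229,
       -0.00099635]), 'effort': array([ 9.69625216e-04, -8.83580518e+01, -3.84560966e+01, -2.85187461e-04,
        5.28192701e-03,  1.26307218e-04]), 'ee_pos': array([232.71998628, 579.70464544, 230.73555353]), 'tcp_rot': array([-5.96091120e-01, -3.08416727e+00,  1.69176829e-03]), 'wrist_force': array([ 0.04087449, -0.06998747,  0.26181862]), 'wrist_torque': array([0.02682127, 0.01103035, 0.01946467]), 'gripper_force': 0.0, 'opening': 85.35713352911982}
```

View pics/a.png

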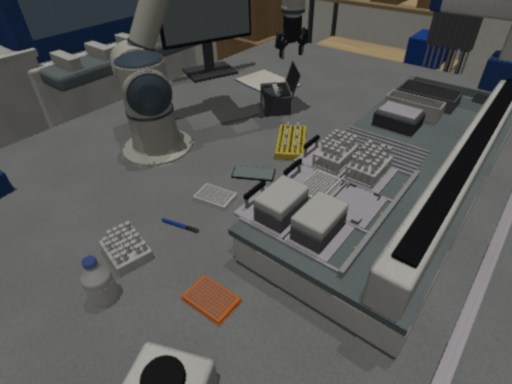

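View pics/b.png

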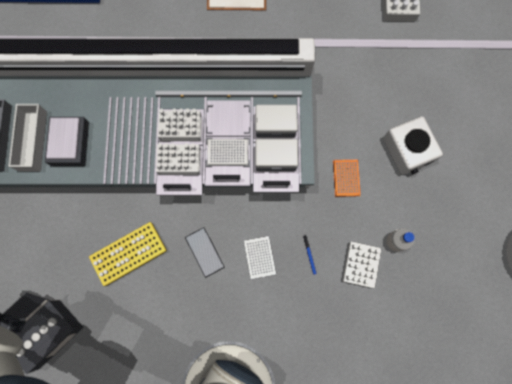

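Top view: the middle carrier has the flat white plate at about (228,152), with its handle bar at about (228,178).

Candidates for the carrier are tubes at (179,187 handle), the flat plate in the middle (228,178) and tip boxes at (277,184). Loose plates are the spare at (260,257) and the orange one at (346,177). I choose the middle one and check it in a close crop.

```bash
python3 - <<'E'
from h import *
b=load('top');c=b['frame'][80:205,150:310]
cv2.imwrite('pics/c.png',cv2.resize(c,None,fx=4.8,fy=4.8,interpolation=cv2.INTER_CUBIC))
a=load('scene');c=a['frame'][120:240,220:380]
cv2.imwrite('pics/d.png',cv2.resize(c,None,fx=5,fy=5,interpolation=cv2.INTER_CUBIC))
E
```

```text
(no output)
```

View pics/c.png

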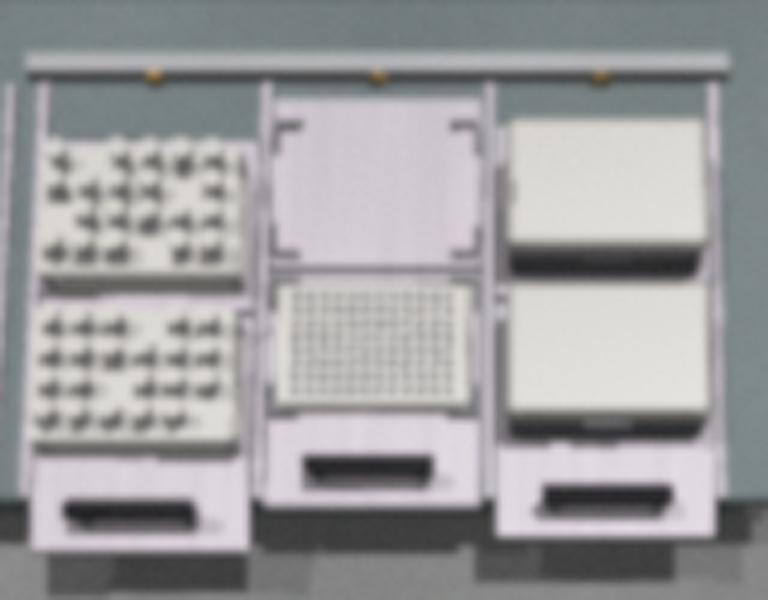

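View pics/d.png

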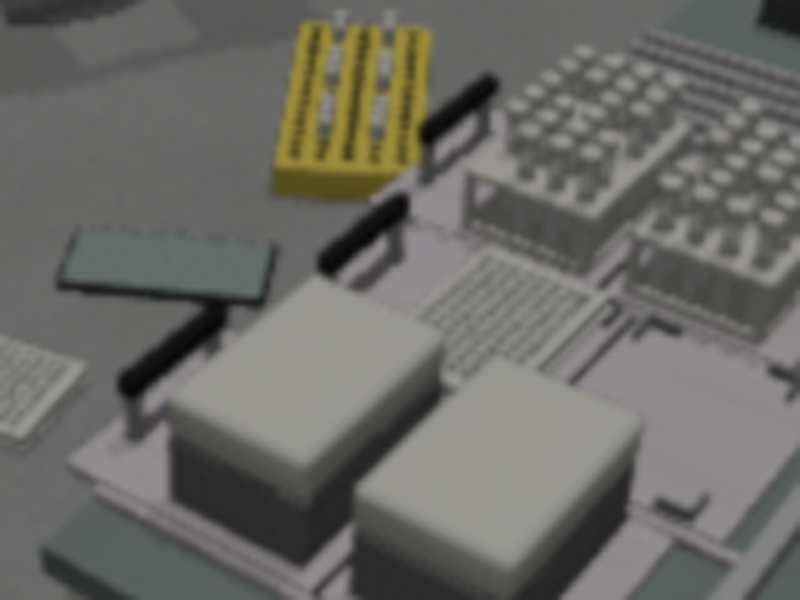

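The close crop confirms it: the middle carrier has the flat plate, the line at crop y≈270 and the bar at crop (304–432, 457–488). Now measuring.

```bash
python3 - <<'E'
from h import *
np.set_printoptions(precision=1,suppress=True)
b=load('top');a=load('scene')
f=lambda x,y:(150+(x+.5)/4.8-.5,80+(y+.5)/4.8-.5)
for n,x,y,z in [('frontL',263,503,128),('frontR',484,506,128),('rearL',272,98,128),('rearR',482,98,128),('lineL',275,271,128),('lineR',480,268,128),
 ('edgeL',15,498,120),('edgeR',745,497,120),('barTL',304,457,173),('barTR',432,457,173),('barBL',306,488,159),('barBR',431,488,159),('plateL',278,345,142),('plateR',468,345,142),('deck',750,400,120),('tubeF',140,550,128),('tipF',605,537,128)]:
    print(n,world(b,*f(x,y),z),'depth',world(b,*f(x,y)))
h=lambda x,y:(220+(x+.5)/5-.5,120+(y+.5)/5-.5)
print('scene bar')
for x,y in [(325,250),(400,203),(362,225)]: print(world(a,*h(x,y),173),world(a,*h(x,y)))
# depth points cloud of handle region
for g in (a,b):
    K=g['camera_matrix'];R=cv2.Rodrigues(g['rotation'])[0];v,u=np.mgrid[:384,:512]
    P=np.stack([(u-K[0,2])/K[0,0],-(v-K[1,2])/K[1,1],-np.ones(u.shape)],-1)*g['depth'][...,None]@R.T+g['position']
    m=(P[...,2]>150)&(P[...,2]<190)&(g['depth']>0)&(P[...,0]>500)&(P[...,0]<700)&(abs(P[...,1])<300)&(g['frame'].max(-1)<70)
    Q=P[m]
    for lo,hi in((-300,-80),(-80,70),(70,300)):
        q=Q[(Q[:,1]>lo)&(Q[:,1]<hi)]
        if len(q):print(len(q),q.min(0),np.median(q,0),q.max(0))
E
```

```text
frontL [623.7  79.6 128. ] depth [625.9  80.8 118.3]
frontR [623.2 -63.1 128. ] depth [628.7 -62.7 103.4]
rearL [903.1  83.1 128. ] depth [902.5  82.9 129.4]
rearR [904.6 -58.1 128. ] depth [906.8 -58.  122.8]
lineL [781.  77. 128.] depth [780.7  77.  128.8]
lineR [784.5 -58.4 128. ] depth [786.1 -58.3 123.2]
edgeL [627.3 241.6 120. ] depth [627.8 242.2 117.6]
edgeR [ 632.7 -232.6  120. ] depth [ 632.8 -232.6  119.4]
barTL [643.4  49.6 173. ] depth [643.3  49.6 173.2]
barTR [644.2 -30.7 173. ] depth [644.3 -30.7 172.7]
barBL [626.7  49.1 159. ] depth [633.4  51.9 130.4]
barBR [627.5 -29.9 159. ] depth [634.3 -28.7 130. ]
plateL [725.8  71.8 142. ] depth [725.8  71.8 142.1]
plateR [727.1 -51.5 142. ] depth [728.2 -51.4 138.3]
deck [ 698.1 -236.7  120. ] depth [ 696.4 -236.   125.9]
tubeF [592.  157.5 128. ] depth [591.1 156.8 132.2]
tipF [ 603.5 -141.2  128. ] depth [ 604.2 -141.3  124.8]
scene bar
[635.6 -27.8 173. ] [638.  -31.3 176. ]
[642.6  37.  173. ] [641.6  38.6 171.8]
[637.9   5.1 173. ] [639.3   3.  174.8]
237 [ 612.7 -208.   150.6] [ 624.5 -171.9  169.9] [ 699.7 -102.   179.3]
116 [633.5 -35.5 150.7] [641.2   1.5 170.8] [644.6  46.6 175.6]
91 [600.9 114.4 150.4] [609.7 151.7 169.9] [613.4 195.7 175.6]
168 [ 614.1 -195.2  150.1] [ 661.6 -140.5  171.5] [668.2 -82.9 182. ]
74 [633.1 -26.1 157.2] [636.7  10.  173.2] [641.7  46.4 181.2]
86 [601.4 119.4 167.2] [607.2 159.5 173.3] [611.6 195.3 179.6]
```

>>> {"api": "carry_out", "payload": {
  "rows": [-15,-10,-30,0.03,-55,-35,-35,0.1,-95,-60,-35,0.18,-135,-86,-35,0.26,-175,-112,-35,0.34,-215,-138,-35,0.42,-255,-163,-35,0.5,-295,-189,-35,0.588],
  "jaw": 0.0
}}

```text
t: 0.9
ee_pos: [436.9, 293.0, 266.2]
tcp_rot: [-1.469, -2.777, 0.0]
wrist_force: [1.4, 0.7, -0.0]
opening: 42.5
gripper_force: 0.0
```

```bash
cat >> h.py <<'E'
def plan(x,y,z,yaw):
    o=observe();R=cv2.Rodrigues(np.array(o['tcp_rot']))[0]
    print('pos',np.round(o['ee_pos'],1),'yaw y',round(np.arctan2(R[1,1],R[0,1]),4),'zax',np.round(R[:,2],4),'open',round(o['opening'],1),'t',o['t'])
    print('shift',np.round(R.T@(np.array([x,y,z])-o['ee_pos']),1),'turn',round(np.arctan2(R[1,1],R[0,1])-yaw,4),'F',np.round(o['wrist_force'],1),np.round(o['wrist_torque'],2),round(o['gripper_force'],1),'q',np.round(o['joint_positions'],2))
E
python3 -c "
from h import *
plan(640,8,260,.0125)"
```

```text
pos [436.9 293.  266.2] yaw y 0.5978 zax [-2.e-04 -1.e-04 -1.e+00] open 42.5 t 0.9
shift [-349.9    7.5    6.2] turn 0.5853 F [ 1.4  0.7 -0. ] [ 0.02  0.02 -0.04] 0.0 q [ 0.48  0.32  1.54  0.    1.28 -0.12]
```

>>> {"api": "carry_out", "payload": {
  "rows": [-44,1,0,0.073,-88,2,0,0.146,-132,3,0,0.22,-176,4,0,0.293,-220,5,0,0.366,-264,6,0,0.44,-307,7,3,0.512,-350,7.5,6,0.585]
}}

```text
t: 1.7
ee_pos: [641.0, 8.6, 259.9]
tcp_rot: [-2.207, -2.235, 0.0]
wrist_force: [1.6, 0.8, 0.8]
opening: 42.6
gripper_force: 0.0
```

>>> {"api": "carry_out", "payload": {
  "rows": [0,0,20,0]
}}

```text
t: 1.8
ee_pos: [643.7, 5.8, 241.1]
tcp_rot: [2.208, 2.229, 0.003]
wrist_force: [-1.2, 1.3, -0.7]
opening: 42.7
gripper_force: 0.0
```

```bash
python3 -c "
from h import *
plan(640,8,149,.0125)
a=snap('scene')
c=a['frame'][90:230,220:400]
cv2.imwrite('pics/e.png',cv2.resize(c,None,fx=4,fy=4,interpolation=cv2.INTER_CUBIC))"
```

```text
pos [643.7   5.8 241.1] yaw y 0.0095 zax [ 0.0042 -0.0013 -1.    ] open 42.7 t 1.8
shift [ 2.3 -4.1 92.1] turn -0.003 F [-1.2  1.3 -0.7] [ 0.03  0.03 -0.02] 0.0 q [-0.08  0.51  1.29 -0.    1.34 -0.09]
```

View pics/e.png

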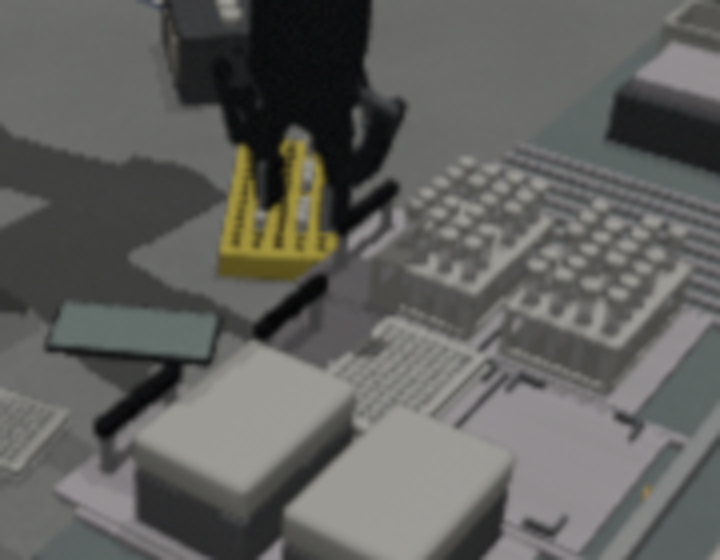

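The gripper hangs above the middle bar (crop bar at (290,305), fingers at (265,190) and (335,205)). The arm was still settling, so I let it rest and re-measure.

>>> {"api": "carry_out", "payload": {
  "rows": [0,0,10,0,0,0,20,0,0,0,20,0,0,0,20,0,0,0,20,0]
}}

```text
t: 2.35
ee_pos: [640.5, 10.7, 221.0]
tcp_rot: [2.202, 2.239, 0.001]
wrist_force: [-0.0, -0.1, -0.8]
opening: 42.5
gripper_force: 0.0
```

```bash
python3 -c "
from h import *
plan(640,8,149,.0125)"
```

```text
pos [640.5  10.7 221. ] yaw y 0.0167 zax [ 1.e-03 -1.e-04 -1.e+00] open 42.5 t 2.35
shift [-2.7 -0.6 72. ] turn 0.0042 F [-0.  -0.1 -0.8] [ 0.01 -0.08 -0.01] 0.0 q [-0.08  0.52  1.32  0.    1.3  -0.09]
```

>>> {"api": "carry_out", "payload": {
  "rows": [-2,-0.5,15,0.004,-2,-0.5,30,0.004,-2,-0.5,45,0.004,-2,-0.5,58,0.004,-2,-0.5,66,0.004,-2,-0.5,71,0.004,-2,-0.5,71,0.004,-2,-0.5,71,0.004]
}}

```text
t: 3.15
ee_pos: [640.1, 8.2, 149.8]
tcp_rot: [2.208, 2.234, 0.001]
wrist_force: [1.1, -0.1, -0.0]
opening: 42.8
gripper_force: 0.0
```

```bash
python3 -c "
from h import *
plan(640,8,149,.0125)
a=snap('scene');b=snap('top')
c=a['frame'][120:240,220:340]
d=b['frame'][80:205,150:310]
cv2.imwrite('pics/f.png',np.hstack([cv2.resize(c,(350,350),interpolation=cv2.INTER_CUBIC),cv2.resize(d,(448,350),interpolation=cv2.INTER_CUBIC)]))"
```

```text
pos [640.1   8.2 149.8] yaw y 0.012 zax [ 7.e-04 -1.e-04 -1.e+00] open 42.8 t 3.15
shift [-0.2 -0.1  0.8] turn -0.0005 F [ 1.1 -0.1 -0. ] [-0.04  0.01  0.  ] 0.0 q [-0.08  0.6   1.4  -0.    1.15 -0.09]
```

View pics/f.png

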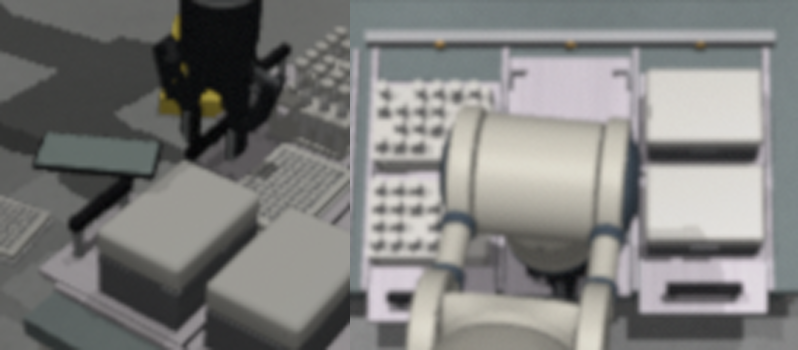

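The fingers straddle the bar (left crop, about (190,135) and (235,140)). Closing now.

>>> {"api": "carry_out", "payload": {
  "rows": [0,0,0,0,0,0,0,0,0,0,0,0,0,0,0,0,0,0,0,0,0,0,0,0],
  "jaw": -1
}}

```text
t: 3.85
ee_pos: [639.9, 8.2, 149.7]
tcp_rot: [2.208, 2.235, 0.0]
wrist_force: [-2.5, -0.3, 5.7]
opening: 11.0
gripper_force: 59.6
```

```bash
python3 -c "
from h import *
plan(640,8,149,.0125)"
```

```text
pos [639.9   8.2 149.7] yaw y 0.012 zax [ 3.e-04 -1.e-04 -1.e+00] open 11.0 t 3.85
shift [-0.3  0.1  0.7] turn -0.0005 F [-2.5 -0.3  5.7] [-0.01  0.36 -0.08] 59.6 q [-0.08  0.6   1.4  -0.    1.15 -0.09]
```

>>> {"api": "carry_out", "payload": {
  "rows": [0,-1,0,0,0,-4,0,0,0,-9,0,0,0,-15,0,0,0,-21,0,0,0,-26,0,0,0,-29,0,0,0,-30,0,0]
}}

```text
t: 4.65
ee_pos: [610.1, 7.9, 149.7]
tcp_rot: [2.207, 2.234, 0.001]
wrist_force: [5.5, 0.7, 3.9]
opening: 10.8
gripper_force: 59.5
```

```bash
python3 -c "
from h import *
plan(487,6.2,149.7,.0125)"
```

```text
pos [610.1   7.9 149.7] yaw y 0.0119 zax [ 1.4e-03 -1.0e-04 -1.0e+00] open 10.8 t 4.65
shift [  -0.2 -123.1   -0.2] turn -0.0006 F [5.5 0.7 3.9] [-0.01 -0.88 -0.  ] 59.5 q [-0.08  0.56  1.48  0.    1.1  -0.1 ]
```

>>> {"api": "carry_out", "payload": {
  "rows": [0,-1,0,0,0,-4,0,0,0,-10,0,0,0,-18,0,0,0,-27,0,0,0,-36,0,0,0,-43,0,0,0,-48,0,0]
}}

```text
t: 5.45
ee_pos: [561.6, 7.3, 149.4]
tcp_rot: [2.208, 2.234, 0.0]
wrist_force: [4.1, 0.5, 3.5]
opening: 10.6
gripper_force: 59.2
```

>>> {"api": "carry_out", "payload": {
  "rows": [0,-3,0,0,0,-7,0,0,0,-13,0,0,0,-20,0,0,0,-26,0,0,0,-30,0,0,0,-32,0,0,0,-32,0,0]
}}

```text
t: 6.25
ee_pos: [529.1, 7.0, 149.2]
tcp_rot: [-2.207, -2.234, 0.001]
wrist_force: [-2.7, -0.3, 3.4]
opening: 10.7
gripper_force: 59.3
```

```bash
python3 -c "
from h import *
plan(487,6.2,149.7,.0125)
b=snap('top')
c=b['frame'][80:230,150:310]
cv2.imwrite('pics/g.png',cv2.resize(c,(640,600),interpolation=cv2.INTER_CUBIC))"
```

```text
pos [529.1   7.  149.2] yaw y 0.012 zax [-1.3e-03  1.0e-04 -1.0e+00] open 10.7 t 6.25
shift [ -0.3 -42.1  -0.5] turn -0.0005 F [-2.7 -0.3  3.4] [-0.02  0.14 -0.03] 59.3 q [-0.1   0.46  1.68 -0.    1.   -0.11]
```

View pics/g.png

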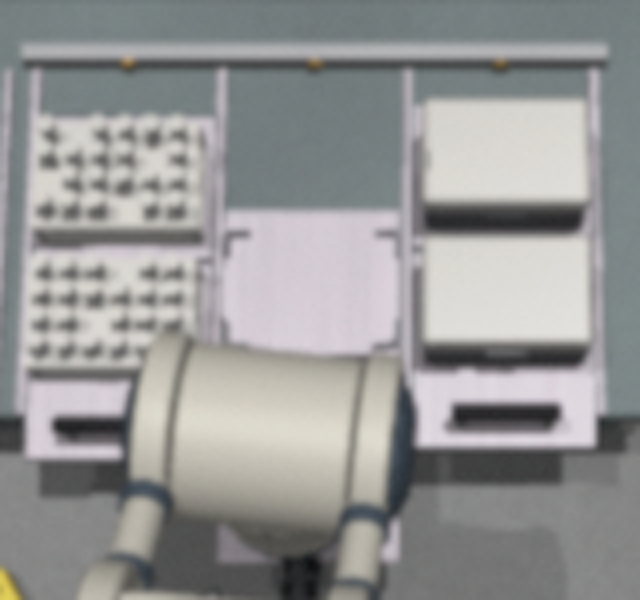

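Top view: the carrier is out straight, with its rear edge at crop y≈210 and the deck edge at y≈414. The plate is hidden under the wrist. Refining the deck edge and the rear edge.

```bash
python3 - <<'E'
from h import *
np.set_printoptions(precision=1,suppress=True,linewidth=150)
b=load('top');G=cv2.cvtColor(b['frame'],cv2.COLOR_BGR2GRAY).astype(float)
def edge(u0,u1,v0,v1):
    p=G[v0:v1,u0:u1].mean(1); d=abs(np.diff(p)); i=d.argmax(); w=d[max(0,i-1):i+2]; vv=v0+.5+np.arange(max(0,i-1),max(0,i-1)+len(w))
    return (w*vv).sum()/w.sum(), p
for n,u0,u1,v0,v1,z in [('edgeR',302,312,175,192,120),('edgeL',110,145,175,192,120),('edgeLL',30,90,175,195,120),('rearL',210,220,125,140,128),('rearR',235,245,125,140,128)]:
    v,p=edge(u0,u1,v0,v1);print(n,v,world(b,(u0+u1-1)/2,v,z),p)
E
```

```text
edgeR 183.40226876090753 [ 631.9 -237.8  120. ] [132.3 132.1 131.6 131.9 131.7 132.5 132.6 128.6 111.5  82.8  71.3  77.6  82.1  85.6  90.1  90.7  91.3]
edgeL 183.52579505300355 [625.9 321.7 120. ] [141.6 141.5 140.8 140.7 141.7 141.1 139.7 134.2 113.   76.6  53.3  51.5  56.5  61.3  62.2  62.5  63. ]
edgeLL 192.67392431311558 [594.8 528.7 120. ] [126.2 126.2 126.  126.2 125.9 125.9 125.5 122.2 106.1  77.   54.   50.3  56.7  61.9  63.1  63.   64.   75.3 105.9 128.3]
rearL 131.77565982404693 [795.5  53.4 128. ] [122.2 122.6 123.2 122.7 122.5 122.7 132.4 162.4 190.9 201.4 203.1 201.6 192.2 183.9 191.3]
rearR 132.29479326186828 [794.6 -26.1 128. ] [125.3 125.7 125.9 126.7 127.  128.1 135.3 161.  188.3 200.6 203.5 202.7 198.6 195.9 199.2]
```

>>> {"api": "carry_out", "payload": {
  "rows": [0,-2,0,0,0,-6,-0.1,0,0,-12,-0.2,0,0,-20,-0.3,0,0,-28,-0.4,0,0,-35,-0.4,0,0,-39,-0.4,0,0,-40,-0.4,0]
}}

```text
t: 7.1
ee_pos: [489.1, 6.5, 149.7]
tcp_rot: [-2.208, -2.234, 0.0]
wrist_force: [1.4, 0.7, -2.8]
opening: 10.7
gripper_force: 58.6
```

>>> {"api": "carry_out", "payload": {
  "rows": [0,0,0,0,0,0,0,0,0,0,0,0]
}}

```text
t: 7.4
ee_pos: [489.5, 6.5, 149.5]
tcp_rot: [-2.207, -2.234, 0.001]
wrist_force: [-2.3, 0.5, 0.3]
opening: 10.7
gripper_force: 58.9
```

```bash
python3 - <<'E'
from h import *
plan(485,6.2,149.7,.0125)
b=snap('top');a=snap('scene')
c=b['frame'][130:205,185:275]; d=a['frame'][120:240,220:340]
cv2.imwrite('pics/h.png',np.hstack([cv2.resize(c,(480,400),interpolation=cv2.INTER_CUBIC),cv2.resize(d,(320,400),interpolation=cv2.INTER_CUBIC)]))
G=cv2.cvtColor(b['frame'],cv2.COLOR_BGR2GRAY).astype(float)
print(G[135:155,210:220].mean(1).round(),G[135:155,235:245].mean(1).round())
E
```

```text
pos [489.5   6.5 149.5] yaw y 0.0121 zax [-1.e-03  1.e-04 -1.e+00] open 10.7 t 7.4
shift [-0.2 -4.5 -0.2] turn -0.0004 F [-2.3  0.5  0.3] [ 0.    0.5  -0.04] 58.9 q [-0.11  0.41  1.77 -0.    0.96 -0.12]
[125. 125. 125. 125. 125. 125. 125. 125. 131. 154. 184. 202. 206. 204.
 198. 190. 196. 204. 206. 206.] [129. 131. 130. 130. 130. 130. 130. 132. 139. 167. 194. 204. 206. 206.
 202. 198. 201. 206. 207. 207.]
```

View pics/h.png

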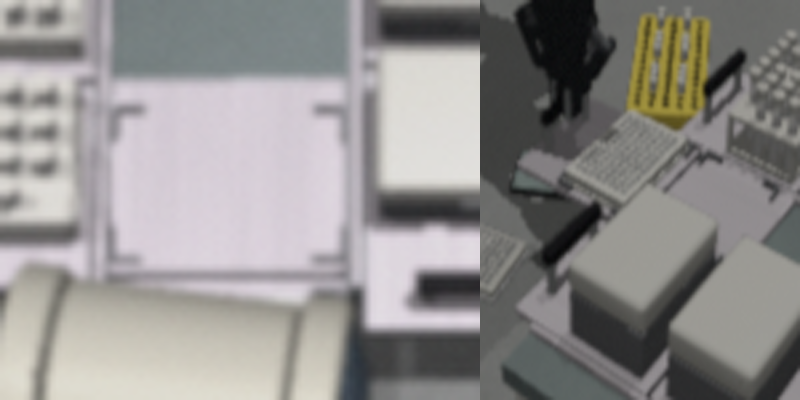

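The line is visible at crop (120–345, ~275), i.e. v≈181. The plate sits flat in its nest (right crop (625,155)). Finding the line precisely:

```bash
cat > ln.py <<'E'
from h import *
np.set_printoptions(precision=1,suppress=True,linewidth=150)
b=load('top');G=cv2.cvtColor(b['frame'],cv2.COLOR_BGR2GRAY).astype(float)
for u0,u1 in((208,214),(214,222),(222,230),(230,238),(238,246)):
    p=G[177:187,u0:u1].mean(1); i=p[:8].argmin(); i=max(i,2); w=np.clip(p[max(0,i-3):i+4].max()-10-p[i-2:i+3],0,None)
    v=177+((np.arange(i-2,i+3))*w).sum()/w.sum(); print(p.round(),round(v,2),world(b,(u0+u1-1)/2,v,128))
for u0,u1 in((208,220),(235,245)):
    p=G[135:150,u0:u1].mean(1); m=(p[:5].mean()+p[11:14].mean())/2; i=np.argmax(p>m); v=135+i-1+(m-p[i-1])/(p[i]-p[i-1]); print('rear',v,world(b,(u0+u1-1)/2,v,128))
for u0,u1 in((302,312),(110,145)):
    p=G[175:192,u0:u1].mean(1); m=(p[:5].mean()+p.min())/2; i=np.argmax(p<m); v=175+i-1+(m-p[i-1])/(p[i]-p[i-1]); print('edge',v,world(b,(u0+u1-1)/2,v,120))
E
python3 ln.py
```

```text
[198. 181. 183. 180. 150. 148. 159. 151. 153. 162.] 182.4 [630.3  60.9 128. ]
[213. 212. 208. 188. 153. 164. 184. 167. 151. 154.] 181.51 [633.3  39.3 128. ]
[214. 214. 210. 188. 154. 168. 200. 194. 165. 149.] 181.26 [634.4  14.5 128. ]
[212. 212. 208. 188. 154. 167. 203. 209. 195. 168.] 181.21 [634.8 -10.3 128. ]
[202. 190. 192. 183. 152. 163. 190. 187. 179. 170.] 181.39 [634.4 -35.2 128. ]
rear 144.35926940639268 [753.7  55.3 128. ]
rear 144.04408212560386 [755.6 -26.8 128. ]
edge 183.3452380952381 [ 632.1 -237.8  120. ]
edge 183.45899450117832 [626.1 321.7 120. ]
```

>>> {"api": "carry_out", "payload": {
  "rows": [0,-1,0,0,0,-2.5,0,0,0,-4,0,0,0,-5,0,0,0,-5,0,0,0,-5,0,0,0,-5,0,0]
}}

```text
t: 8.2
ee_pos: [484.7, 6.4, 149.7]
tcp_rot: [-2.208, -2.235, 0.0]
wrist_force: [-0.0, -0.2, -1.2]
opening: 10.8
gripper_force: 58.8
```

```bash
python3 - <<'E'
from h import *
plan(485,6.2,149.7,.0125)
b=snap('top');a=snap('scene')
c=b['frame'][160:200,190:310]; d=a['frame'][130:270,230:350]
cv2.imwrite('pics/i.png',np.vstack([cv2.resize(c,(780,200),interpolation=cv2.INTER_CUBIC),cv2.copyMakeBorder(cv2.resize(d,(342,399),interpolation=cv2.INTER_CUBIC),0,0,0,438,cv2.BORDER_CONSTANT)]))
# board level: plane fit of rear-nest/plate tops by depth (scene)
K=a['camera_matrix'];R=cv2.Rodrigues(a['rotation'])[0];v,u=np.mgrid[:384,:512]
P=np.stack([(u-K[0,2])/K[0,0],-(v-K[1,2])/K[1,1],-np.ones(u.shape)],-1)*a['depth'][...,None]@R.T+a['position']
for n,lo,hi in(('plate',530,625),('rear nest',640,750)):
    m=(P[...,0]>lo)&(P[...,0]<hi)&(abs(P[...,1]-8)<55)&(P[...,2]>110)&(P[...,2]<155)
    Q=P[m]; A=np.c_[Q[:,:2]-Q[:,:2].mean(0),np.ones(len(Q))]; print(n,len(Q),np.linalg.lstsq(A,Q[:,2],rcond=None)[0],Q.min(0),Q.max(0))
E
python3 ln.py
```

```text
pos [484.7   6.4 149.7] yaw y 0.012 zax [-2.e-04 -0.e+00 -1.e+00] open 10.8 t 8.2
shift [-0.2  0.3  0. ] turn -0.0005 F [-0.  -0.2 -1.2] [ 0.04  0.13 -0.07] 58.8 q [-0.11  0.41  1.78 -0.    0.95 -0.12]
plate 693 [-9.82656706e-02 -2.35294459e-02  1.41087775e+02] [530.13123351 -46.90086932 125.51860108] [624.86562569  62.71060996 146.89949718]
rear nest 565 [-2.29581139e-02 -2.11701446e-02  1.28193047e+02] [640.14706737 -46.95915029 117.46498942] [749.89995546  62.88378449 137.19948127]
[211. 207. 190. 170. 176. 161. 134. 155. 163. 150.] 183.24 [627.6  60.8 128. ]
[212. 213. 213. 213. 205. 171. 141. 172. 191. 172.] 183.17 [628.   39.1 128. ]
[213. 214. 214. 214. 206. 171. 142. 175. 203. 192.] 182.99 [628.9  14.3 128. ]
[212. 212. 212. 212. 204. 169. 141. 174. 202. 200.] 182.97 [629.2 -10.5 128. ]
[212. 210. 200. 190. 189. 165. 138. 166. 186. 181.] 182.99 [629.3 -35.3 128. ]
rear 145.77187739463602 [749.   55.1 128. ]
rear 145.7389917695473 [750.  -26.9 128. ]
edge 183.34474576271185 [ 632.1 -237.8  120. ]
edge 183.45650470219437 [626.1 321.7 120. ]
```

View pics/i.png

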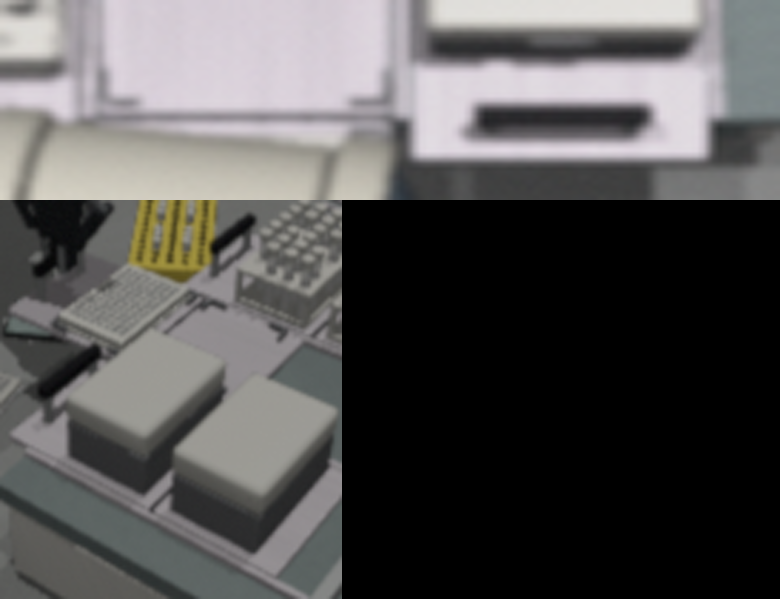

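The line reads x≈629.1 against the edge at 629.2. The height is the same as at the grasp, the tool is vertical, and the wrist carries about the 1.2 N I'd expect. Next I let it settle, then hand in.

>>> {"api": "carry_out", "payload": {
  "rows": [0,0,0,0,0,0,0,0,0,0,0,0,0,0,0,0]
}}

```text
t: 8.7
ee_pos: [484.7, 6.4, 149.7]
tcp_rot: [-2.208, -2.235, 0.0]
wrist_force: [-1.6, -1.1, -0.7]
opening: 10.6
gripper_force: 58.9
```

```bash
python3 - <<'E'
from h import *
plan(485,6.2,149.7,.0125)
snap('top');import ln
print(hand_in())
E
```

```text
pos [484.7   6.4 149.7] yaw y 0.012 zax [-2.e-04 -0.e+00 -1.e+00] open 10.6 t 8.7
shift [-0.2  0.3 -0. ] turn -0.0005 F [-1.6 -1.1 -0.7] [-0.12  0.3   0.  ] 58.9 q [-0.11  0.41  1.78 -0.    0.95 -0.12]
[212. 207. 190. 171. 176. 160. 134. 155. 164. 150.] 183.21 [627.7  60.8 128. ]
[212. 213. 213. 213. 205. 170. 139. 170. 190. 171.] 183.18 [628.   39.1 128. ]
[214. 213. 214. 214. 206. 170. 140. 174. 202. 192.] 183.0 [628.8  14.3 128. ]
[212. 212. 213. 213. 204. 170. 141. 174. 202. 199.] 182.97 [629.2 -10.5 128. ]
[212. 210. 200. 190. 190. 165. 137. 166. 186. 180.] 182.99 [629.3 -35.3 128. ]
rear 145.79172310007525 [749.   55.1 128. ]
rear 145.7385005065856 [750.  -26.9 128. ]
edge 183.33230240549827 [ 632.1 -237.8  120. ]
edge 183.4611952191235 [626.1 321.7 120. ]
the job is handed in; nothing more can be done
None
```

I slid the flat-plate carrier out by its handle and handed the job in at about 9 s. Its line measures within 1 mm of the deck edge, and it is still gripped, level and at rest, with the plate seated as far as the camera shows.

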